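# Park the demonstration cylinder at the top of its ramp

## Task

Get the rolling demonstration on the desk ready to start: with the fingertips or the outside of the fingers, slowly push the wooden cylinder that lies at the foot of the ramp up the slope, over the slight crest and into the rest against the stop at the top, so that it stays there when you let go. Keep it against the fingers all the way, so that it never runs away or rolls back, do not lift or carry it, and leave the mug, the small upright cylinder and the clay model where they are.

Things in the scene. Friction and masses are not known exactly. Their poses are not given: they have to be found in the camera images.
- ramp: Varnished plywood ramp fixed to the desk, 342 x 134 mm. Origin on its centre line at desk height; +x points level and uphill, y across, z up. Along x, in mm, with heights above the desk: lip from -200 to -192, top at 18; flat foot to -80, surface at 12; straight 9 degree slope to the crest at 90, surface at 39; then a rest falling 8 degrees to the stop. Side rails: see crest.
- roller: Plain varnished wooden cylinder, 44 mm diameter, 110 mm long, 0.1 to 0.21 kg, lying loose across the flat foot of the ramp. Origin: its centre; its y axis is the long axis, x and z turn as it rolls. Rolls freely, also back down the slope if let go. Up to 0.1 m/s is a safe pushing speed; above 0.25 m/s it counts as having run away.
- home (a point): Where the cylinder's centre is when it lies parked against the stop: ramp x = 105, y = 0, 59 mm above the desk. It stays here by itself, 2 mm lower than on the crest 15 mm before. The stop is an upright board across the ramp, face at x = 127, 15 mm thick, top 70 mm above the desk.
- crest (a point): Point on the ramp surface at the crest: ramp x = 90, y = 0, 39 mm above the desk. Side rails run along the whole ramp: inner faces at y = -58 and +58 mm, 8 mm wide, standing 10 mm above the surface.
- mug: White ceramic mug, 76 mm diameter, 90 mm high, standing on the desk beside the ramp. Origin: centre of its underside. Not to be disturbed.
- spare: Small wooden cylinder standing upright on the desk beside the ramp, 34 mm diameter, 65 mm high. Origin: centre of its underside. Not to be disturbed.
- model: Round clay model on a black board, board 170 x 150 x 12 mm, 70 mm high in all, on the desk beyond the ramp's top end. Origin: centre of the board's underside. Not to be disturbed.
Things that resemble listed ones, but are neither listed nor needed, are in the scene too. What is shaped like the roller but turquoise is not meant.

How it is judged:
On the way, in this order (a step that is already met when the one before it is completed fails the run):
1. the fingers push the cylinder onto the slope (contact force between the fingers and roller above 0.05 N and x of roller in the frame of ramp between -0.05 and 0.03 m).
2. the fingers are still pushing it near the top of the slope (contact force between the fingers and roller above 0.05 N and x of roller in the frame of ramp between 0.05 and 0.095 m).
3. it lies in the rest against the stop (distance between roller and home below 0.009 m and linear speed of roller below 0.03 m/s), for 0.2 s.
At the end, for the whole second after the job is handed in: The cylinder lies at rest against the top stop (centre within 9 mm of its home point, square to the ramp within 0.1 rad, slower than 0.02 m/s), let go, and the mug, spare cylinder and model are within 20 mm of where they stood (distance between roller and home below 0.009 m and angle between the y axis of roller and the y axis of ramp, either way round below 0.1 rad and linear speed of roller below 0.02 m/s and distance of each of mug, spare, model from where it was at the start of the episode below 0.02 m); the robot touches nothing.
It fails at once if the cylinder runs loose, is thrown or rolls back (faster than 0.25 m/s) (linear speed of roller above 0.25 m/s).
It fails at once if the cylinder is lifted off the ramp (by more than about 15 mm) ((x of roller in the frame of ramp between -9 and -0.08 m and z of roller in the frame of ramp above 0.049 m) or (x of roller in the frame of ramp between -0.08 and -0.02 m and z of roller in the frame of ramp above 0.0588 m) or (x of roller in the frame of ramp between -0.02 and 0.04 m and z of roller in the frame of ramp above 0.0683 m) or (x of roller in the frame of ramp between 0.04 and 9 m and z of roller in the frame of ramp above 0.0765 m)).
It fails at once if the mug is moved by more than 20 mm or tipped (distance of mug from where it was at the start of the episode above 0.02 m or angle between mug's own z axis and vertical above 0.35 rad).
It fails at once if the small upright cylinder is moved by more than 20 mm or tipped (distance of spare from where it was at the start of the episode above 0.02 m or angle between spare's own z axis and vertical above 0.35 rad).
It fails at once if the clay model is moved by more than 20 mm or tipped (distance of model from where it was at the start of the episode above 0.02 m or angle between model's own z axis and vertical above 0.35 rad).
It also fails if it takes over 48 s, if anything falls off the work surface, if the arm or the gripper's body presses on something with over 40 N, if the wrist force passes 120 N, or if a joint passes its speed limit or range.

## Robot

A 6-joint arm with a two-finger parallel gripper is mounted at the origin on the work surface. World frame = base frame: x ahead of the robot, y to its left, z up, the work surface at z = 0. Lengths are in m, angles in rad, forces in N, time in s.
With the tool pointing down it reaches from about 0.25 to 0.725 m from the base axis. Payload 9.7 kg.
Tool frame: the origin (TCP) lies at the centre of the arm's flange, where the gripper is bolted on; the fingertips stand 173 mm ahead of it and the grasp point (between the pads) lies 155 mm ahead of it; z points along the fingers, y is the direction in which the jaws open and shut (so a half turn about z gives the same grasp; the last joint's range is limited). The gripper opens to 85 mm and grips with 20 to 120 N. Pads are 22 mm wide; open, the fingers measure 114 mm over their backs; the gripper's body (76 mm by 85 mm) begins 54 mm behind the grasp point. The pads swing forward as they close: fully open they stand 13 mm farther back than shut.
Start: joints at [1.209, 0.087, 0.176, 1.66, 0, 1.571], TCP at [0.195, 0.514, 0.405] pointing down, gripper open.
Joint ranges: [-3.13, 3.13], [-0.85, 1.81], [-1.15, 1.24], [-2.2, 2.28], [-1.44, 1.52], [-3.14, 3.14]. Speed limits (rad/s): [2.22, 2.22, 2.57, 3.14, 3.14, 3.14].

## Interface

Orientations are given as a unit quaternion [x, y, z, w].
In Python, from plant import env gives the robot as it stands. Calls block until the motion is done:
- env.reach(position, orientation): joint-space move of the TCP to a pose.
- env.line_to(position, orientation=None, vel=0.15, contact_N=None): straight line of the TCP; orientation=None keeps the orientation; vel is the mean speed in m/s. With contact_N (N) it stops when the force on the tool has changed by that much, and returns True; else False.
- env.goto_joints(angles): joint-space move.
- env.grip(opening, strength=None): opening from 0.0 (shut) to 1.0 (fully open); strength is the grip in N (None keeps the last); returns when the fingers have stopped.
- env.wait(seconds).
- env.solve_ik(position, orientation): joint angles nearest the present ones, or None.
- env.sense(): the state.
- env.snapshot(name): name is "side" or "top"; returns a dict with "pixels" (480x640x3 uint8, red, green, blue), "depth" (480x640 float32, m along the optical axis (not along the pixel's ray), 0 where there is no reading), "fx", "fy", "cx", "cy" (pixels), "distortion" ([k1, k2, p1, p2, k3] as OpenCV has them; the pictures are not rectified), "R" (3x3) and "t" (3): a world point X has camera coordinates R X + t. Camera axes: x right, y down, z forward; pixel columns grow to the right and rows downward; lengths in m; the calibration is good to about 2 mm. A picture is of the moment at which its call begins.
A pose or a line that the arm cannot do raises env.PlanningError and nothing moves.
- env.close_job(): hands the job in, once; it reports no verdict.
The state is a dict: "clock": time; "qpos": joint angles; "joint_vel": joint speeds; "tau": joint torques, N m; "position": TCP position; "tool_rot": TCP orientation; "force": force on the tool from outside, world axes, zero at the start; "torque": the same for the moment, N m; "finger_gap": opening from 0.0 (shut) to 1.0 (fully open).
Only numpy, scipy, OpenCV 4.12 (cv2) and the standard library are available. Lean on these libraries where they do the work, as an engineer would, in place of code of your own. Each camera call takes 0.05 s, during which the arm holds its last target.

## Working session

There is one attempt and no reset: what is moved stays moved. The work goes in short steps, each a Python script; the robot and the scene stay as the last script left them, time stands still between calls to the robot, and variables do not carry over. Pictures are saved under pics/ and viewed, and the job is handed in when it is done.

```bash
ls; mkdir -p pics; python3 - <<'E'
from plant import env
import cv2,numpy as np,pickle
d={}
for n in("side","top"):
    s=env.snapshot(n);d[n]=s
    cv2.imwrite(f"pics/{n}0.png",s["pixels"][:,:,::-1])
    print(n,s["fx"],s["fy"],s["cx"],s["cy"],s["distortion"],s["R"],s["t"])
pickle.dump(d,open("d0.pkl","wb"))
print(env.sense())
E
```

```text
pics
side 486.58670418897475 486.58670418897475 312.9334576153303 233.7546751770616 [-0.0778057  0.         0.         0.         0.       ] [[ 0.99833684 -0.05653105  0.01130432]
 [-0.03475805 -0.74666284 -0.66429397]
 [ 0.04599375  0.66279623 -0.74738593]] [-0.58896562  0.11349592  0.99963921]
top 538.2090235759134 538.2090235759134 321.2259256258193 241.2146045743953 [-0.01866001  0.          0.          0.          0.        ] [[ 0.02725147 -0.9995623   0.01151343]
 [-0.99484997 -0.02824425 -0.09734374]
 [ 0.09762632 -0.00880138 -0.99518422]] [0.02384876 0.60929256 1.15661413]
{'clock': 0.1, 'qpos': array([ 1.20898345e+00,  8.74369800e-02,  1.75212372e-01,  1.65976813e+00,
       -2.05351763e-05,  1.57084264e+00]), 'joint_vel': array([ 0.00084727, -0.00315343,  0.00093505, -0.00031038,  0.00110697,
        0.00122755]), 'tau': array([-9.77904201e-04, -5.21563482e+01,  4.65653050e+01,  1.60367723e-02,
       -6.20127275e-05,  1.74448735e-05]), 'position': array([0.19469199, 0.51440665, 0.40403577]), 'tool_rot': array([ 1.79944031e-01,  9.83676668e-01, -5.90293873e-04, -9.75163658e-05]), 'force': array([-1.43453479, -0.55216103, -0.24502031]), 'torque': array([ 0.02529021, -0.00433893,  0.00792716]), 'finger_gap': 0.9965224011759183}
```

View pics/side0.png

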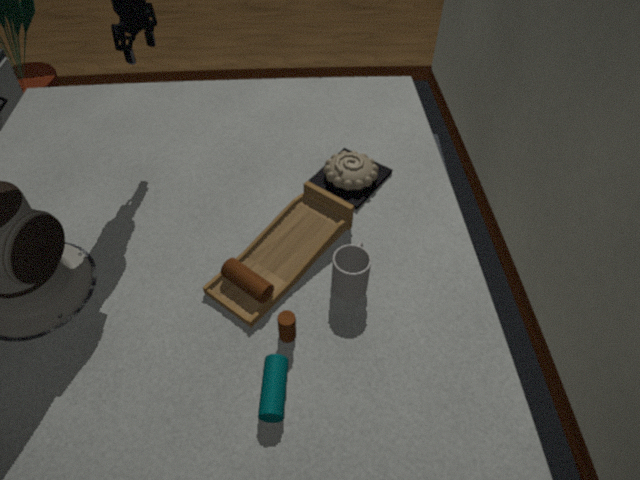

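View pics/top0.png

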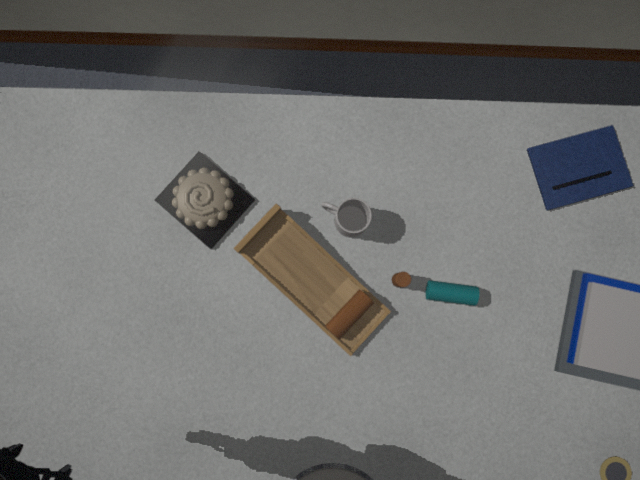

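```bash
cat > h.py <<'E'
import numpy as np,cv2,pickle
def cloud(s):
    K=np.array([[s["fx"],0,s["cx"]],[0,s["fy"],s["cy"]],[0,0,1]])
    v,u=np.mgrid[0:480,0:640]
    p=np.stack([u,v],-1).reshape(-1,1,2).astype(float)
    n=cv2.undistortPoints(p,K,np.array(s["distortion"])).reshape(-1,2)
    z=s["depth"].reshape(-1).astype(float)
    c=np.c_[n*z[:,None],z]
    X=(c-s["t"])@np.array(s["R"])
    X[z==0]=np.nan
    return X.reshape(480,640,3)
def proj(s,X):
    K=np.array([[s["fx"],0,s["cx"]],[0,s["fy"],s["cy"]],[0,0,1]])
    r,_=cv2.Rodrigues(np.array(s["R"]))
    return cv2.projectPoints(np.asarray(X,float).reshape(-1,1,3),r,np.array(s["t"]),K,np.array(s["distortion"]))[0].reshape(-1,2)
E
python3 - <<'E'
from h import *
d=pickle.load(open("d0.pkl","rb"))
for n in d:
    X=cloud(d[n]); 
    pts={"top":[(257,228),(350,315),(310,270),(352,215),(402,280),(450,292),(203,198),(384,311),(355,348),(100,300)],"side":[(247,278),(290,240),(350,265),(287,325),(350,170),(150,250)]}[n]
    for u,v in pts: print(n,u,v,X[v,u].round(4))
s=d["top"];cv2.imwrite("pics/crop_top.png",cv2.resize(s["pixels"][190:370,220:420,::-1],None,fx=3.3,fy=3.3,interpolation=cv2.INTER_CUBIC)[:600])
X=cloud(s);z=X[...,2];cv2.imwrite("pics/crop_h.png",cv2.resize(np.uint8(np.clip(np.nan_to_num(z)*2500,0,255))[190:370,220:420],None,fx=3.3,fy=3.3,interpolation=cv2.INTER_NEAREST))
E
```

```text
side 247 278 [ 0.4572 -0.0345  0.0544]
side 290 240 [0.5444 0.0831 0.0285]
side 350 265 [0.6676 0.0083 0.0285]
side 287 325 [ 0.5338 -0.1515  0.0655]
side 350 170 [0.6956 0.2821 0.0507]
side 150 250 [0.2333 0.0908 0.0024]
top 257 228 [0.6291 0.179  0.0682]
top 350 315 [ 0.4497 -0.0247  0.0532]
top 310 270 [0.5446 0.0637 0.0242]
top 352 215 [ 0.6729 -0.0276  0.0016]
top 402 280 [ 0.5268 -0.1324  0.0683]
top 450 292 [ 0.5044 -0.2408  0.0442]
top 203 198 [0.6932 0.3005 0.053 ]
top 384 311 [ 0.4589 -0.1027  0.0104]
top 355 348 [ 0.3769 -0.0397  0.0155]
top 100 300 [0.4655 0.5301 0.0013]
```

View pics/crop_top.png

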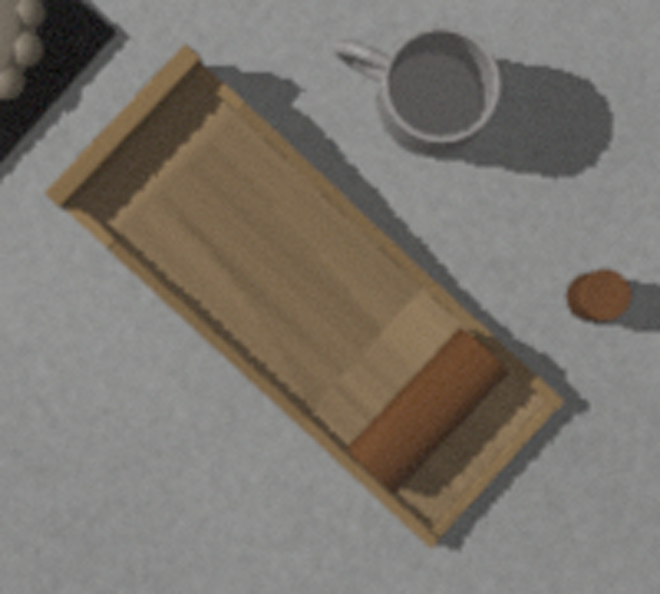

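View pics/crop_h.png

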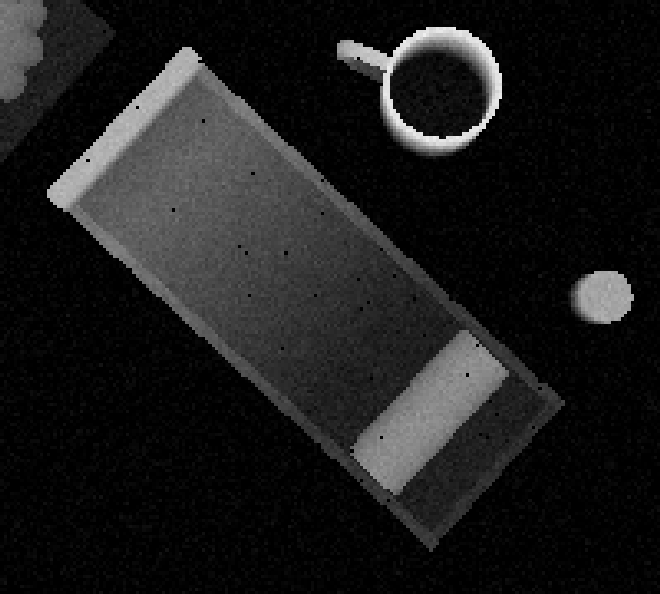

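```bash
cat >> h.py <<'E'
def R2W(P,q):
    x,y,a=P; q=np.atleast_2d(q).astype(float); c,s=np.cos(a),np.sin(a)
    return np.c_[x+c*q[:,0]-s*q[:,1], y+s*q[:,0]+c*q[:,1], q[:,2]]
def W2R(P,X):
    x,y,a=P; c,s=np.cos(a),np.sin(a); dx=X[:,0]-x;dy=X[:,1]-y
    return np.c_[c*dx+s*dy,-s*dx+c*dy,X[:,2]]
E
python3 - <<'E'
from h import *
from scipy.optimize import least_squares
d=pickle.load(open("d0.pkl","rb"))
m=np.array([[.142,-.067,.07],[.142,.067,.07],[-.2,-.067,.02],[-.2,.067,.02]])
uv=np.array([[190,47],[48,190],[565,400],[432,550]])/3.3+[220,190]-.35
f=lambda P:(proj(d["top"],R2W(P,m))-uv).ravel()
r=least_squares(f,[.53,.05,.8]);P=r.x;print(P,f(P).round(2))
side_uv=np.array([[0,0]])
# overlay
def outline():
    L=[]
    for y in(-.058,.058,-.067,.067):
        L.append([[-.2,y,.02],[-.08,y,.022 if abs(y)>.06 else .012],[.09,y,.049 if abs(y)>.06 else .039],[.127,y,.044 if abs(y)>.06 else .034]])
    for x in(.127,.142): L.append([[x,-.067,.07],[x,.067,.07]])
    for x,z in((-.2,.018),(-.192,.018),(-.08,.012),(.09,.039)): L.append([[x,-.058,z],[x,.058,z]])
    return L
for n,(u0,v0,u1,v1) in {"top":(220,190,420,370),"side":(190,150,390,330)}.items():
    im=cv2.resize(d[n]["pixels"][v0:v1,u0:u1,::-1],None,fx=3.3,fy=3.3,interpolation=cv2.INTER_CUBIC)
    for l in outline():
        p=(proj(d[n],R2W(P,l))-[u0,v0]+.5)*3.3
        cv2.polylines(im,[p.round().astype(int).reshape(-1,1,2)],False,(0,255,0),1)
    cv2.imwrite(f"pics/ov_{n}.png",im)
for n in d:
    X=cloud(d[n]).reshape(-1,3);X=X[~np.isnan(X[:,0])];r_=W2R(P,X)
    # stop top, surface, roller
    k=(abs(r_[:,1])<.09)&(r_[:,0]>.1)&(r_[:,0]<.17)&(r_[:,2]>.06)
    print(n,"stop",np.percentile(r_[k],[2,50,98],axis=0).round(4).tolist())
    for a in(-.03,0,.03,.06,.085):
        k=(abs(r_[:,1])<.04)&(abs(r_[:,0]-a)<.004);print(" surf",a,np.median(r_[k,2]).round(4),.039-(.09-a)*np.tan(np.radians(9)))
    k=(abs(r_[:,1])<.08)&(r_[:,0]<-.05)&(r_[:,0]>-.2)&(r_[:,2]>.03)
    print(n,"roller",np.percentile(r_[k],[2,50,98],axis=0).round(4).tolist())
    q=r_[k]
    for y in(-.045,-.02,0.02,.045):
        j=abs(q[:,1]-y)<.008; 
        g=lambda p:np.hypot(q[j,0]-p[0],q[j,2]-p[1])-.022
        print("  axis at y",y,least_squares(g,[-.13,.034],loss='soft_l1',f_scale=.002).x.round(4))
    top=q[q[:,2]>.047];print("  ridge fit",np.polyfit(top[:,1],top[:,0],1))
    for nm,c in(("mug",(.67,-.03)),("spare",(.525,-.13)),("model",(.69,.3))):
        k=(np.hypot(X[:,0]-c[0],X[:,1]-c[1])<.06 if nm!="model" else np.hypot(X[:,0]-c[0],X[:,1]-c[1])<.1)&(X[:,2]>.03)
        print(nm,np.median(r_[k],0).round(3),np.percentile(X[k],[2,98],axis=0).round(3).tolist())
E
```

```text
[0.54107215 0.07582069 0.84763212] [-0.14 -1.5  -0.55  0.71  0.86  0.44 -0.14  0.31]
side stop [[0.1285, -0.0657, 0.0606], [0.1332, -0.0057, 0.0703], [0.1452, 0.0641, 0.0738]]
 surf -0.03 0.0203 0.019993867161055646
 surf 0 0.0254 0.02474540037079174
 surf 0.03 0.0303 0.029496933580527823
 surf 0.06 0.0352 0.034248466790263915
 surf 0.085 0.039 0.03820807779837732
side roller [[-0.1537, -0.057, 0.0327], [-0.1399, -0.0089, 0.0526], [-0.115, 0.05, 0.0585]]
  axis at y -0.045 [-0.132   0.0347]
  axis at y -0.02 [-0.1315  0.0349]
  axis at y 0.02 [-0.1312  0.0349]
  axis at y 0.045 [-0.1312  0.0348]
  ridge fit [ 0.00984695 -0.13525128]
mug [ 0.003 -0.158  0.067] [[0.626, -0.063, 0.032], [0.696, 0.011, 0.093]]
spare [-0.17  -0.138  0.064] [[0.518, -0.153, 0.031], [0.547, -0.122, 0.068]]
model [0.261 0.023 0.046] [[0.639, 0.242, 0.032], [0.759, 0.358, 0.059]]
top stop [[0.128, -0.0613, 0.0625], [0.1348, 0.0024, 0.0701], [0.1431, 0.0655, 0.0744]]
 surf -0.03 0.0201 0.019993867161055646
 surf 0 0.025 0.02474540037079174
 surf 0.03 0.0299 0.029496933580527823
 surf 0.06 0.0347 0.034248466790263915
 surf 0.085 0.0384 0.03820807779837732
top roller [[-0.1554, -0.0509, 0.0361], [-0.1333, 0.0021, 0.0529], [-0.1136, 0.0543, 0.0591]]
  axis at y -0.045 [-0.1359  0.0341]
  axis at y -0.02 [-0.135   0.0342]
  axis at y 0.02 [-0.1346  0.0343]
  axis at y 0.045 [-0.1345  0.0337]
  ridge fit [ 0.00309064 -0.1344814 ]
mug [ 0.007 -0.158  0.079] [[0.622, -0.06, 0.032], [0.695, 0.023, 0.094]]
spare [-0.166 -0.129  0.065] [[0.513, -0.15, 0.036], [0.544, -0.119, 0.07]]
model [0.271 0.035 0.046] [[0.637, 0.245, 0.033], [0.755, 0.364, 0.059]]
```

View pics/ov_top.png

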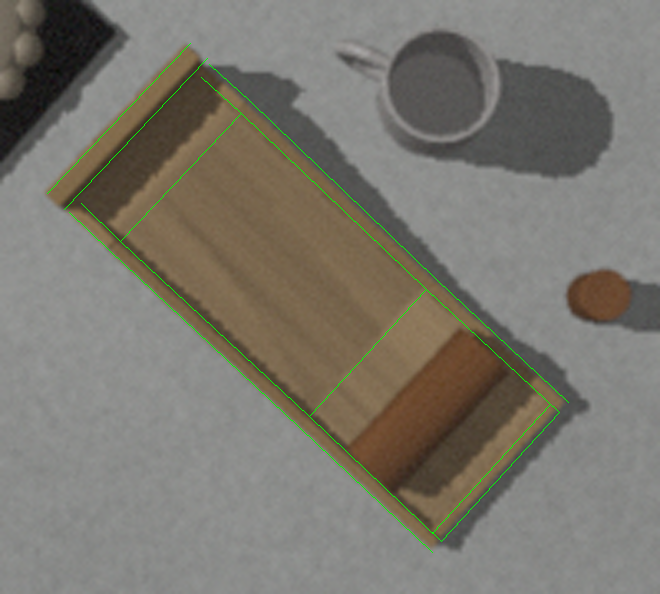

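View pics/ov_side.png

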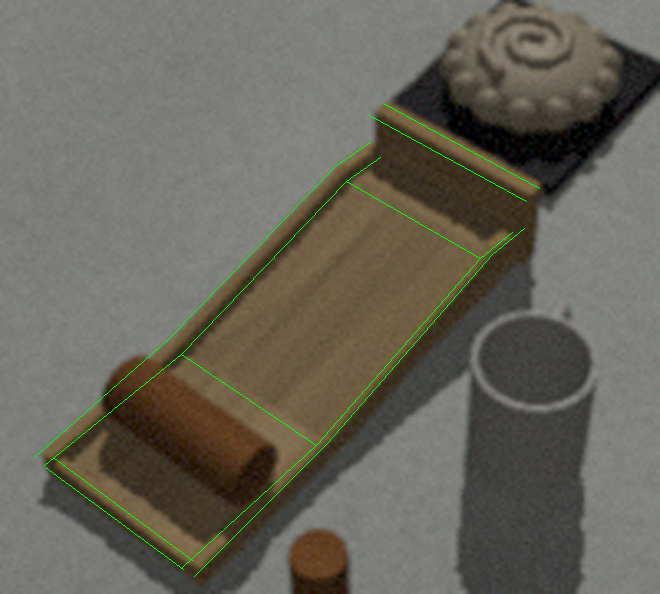

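```bash
cat >> h.py <<'E'
from scipy.spatial.transform import Rotation as Rn
P=np.array([0.54107,0.07582,0.84763])
def quat(sign):
    c,s=np.cos(P[2]),np.sin(P[2])
    y=sign*np.array([-s,c,0]);z=np.array([0,0,-1.]);x=np.cross(y,z)
    return Rn.from_matrix(np.c_[x,y,z]).as_quat()
def tcp(x,tipz,y=0.,L=.173):
    return R2W(P,[[x,y,tipz+L]])[0]
E
python3 - <<'E'
from plant import env
from h import *
for s in(1,-1):
    print(s,quat(s))
    for x,z in((-.185,.13),(-.185,.024),(.07,.05)): 
        q=env.solve_ik(tcp(x,z),quat(s));print(x,z,None if q is None else np.round(q,3))
E
```

```text
1 [-0.41124091  0.91152669  0.          0.        ]
-0.185 0.13 [-0.149 -0.232 -0.321  1.482  0.    -0.997]
-0.185 0.024 [-0.149 -0.199 -0.499  1.271  0.    -0.997]
0.07 0.05 [ 0.215  0.214 -0.032  1.324  0.    -0.633]
-1 [ 0.91152669  0.41124091  0.         -0.        ]
-0.185 0.13 [-0.149 -0.232 -0.321  1.482  0.     2.145]
-0.185 0.024 [-0.149 -0.199 -0.499  1.271  0.     2.145]
0.07 0.05 [ 0.215  0.214 -0.032  1.324  0.     2.509]
```

```bash
python3 - <<'E'
from plant import env
from h import *
env.reach(tcp(-.19,.13),quat(-1))
env.grip(.5,20)
d={}
for n in("side","top"):
    s=env.snapshot(n);d[n]=s
    X=cloud(s)
    u,v=proj(s,[tcp(-.19,.13)-[0,0,.15]])[0]
    u0=int(np.clip(u-90,0,460));v0=int(np.clip(v-75,0,330))
    cv2.imwrite(f"pics/{n}1.png",cv2.resize(s["pixels"][v0:v0+150,u0:u0+180,::-1],None,fx=4,fy=4,interpolation=cv2.INTER_CUBIC));print(n,u0,v0)
pickle.dump(d,open("d1.pkl","wb"))
S=env.sense();print(S["clock"],S["position"]-tcp(-.19,.13),S["finger_gap"],S["force"])
X=cloud(d["side"]).reshape(-1,3);r=W2R(P,X)
k=(abs(r[:,1])<.08)&(abs(r[:,0]+.19)<.06)&(r[:,2]>.08)&(r[:,2]<.17)
q=r[k];print(len(q),np.percentile(q,[0,1,5,50,95,99,100],axis=0).round(4))
E
```

```text
side 127 185
top 284 260
2.9417 [ 2.66622573e-06  2.44152540e-06 -1.72211886e-05] 0.5034184551223315 [-0.35079302 -0.49329481 -0.14541979]
266 [[-0.2002 -0.037   0.1306]
 [-0.1997 -0.037   0.1335]
 [-0.1994 -0.036   0.136 ]
 [-0.194   0.0198  0.1514]
 [-0.1812  0.0242  0.1682]
 [-0.1792  0.0279  0.1696]
 [-0.1769  0.0349  0.17  ]]
```

View pics/side1.png

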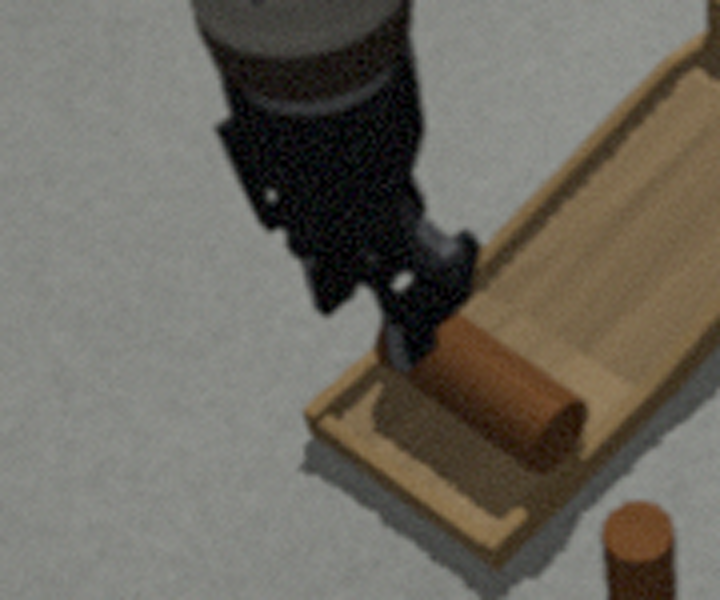

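View pics/top1.png

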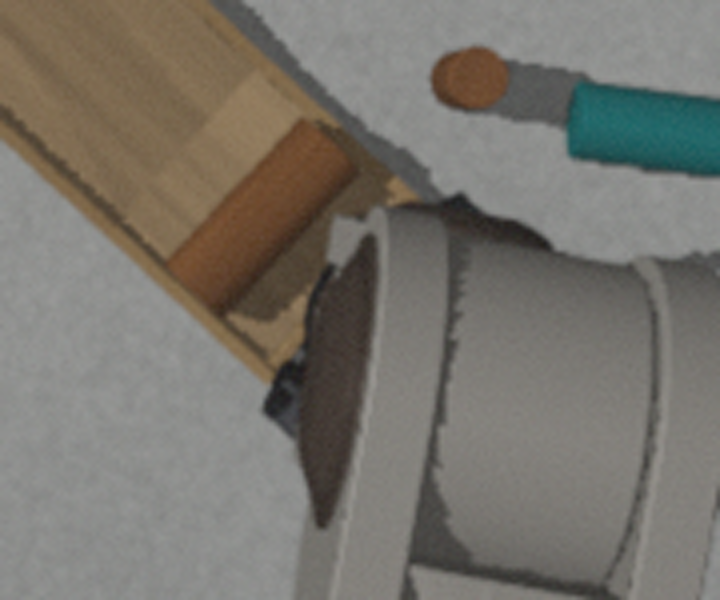

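```bash
cat >> h.py <<'E'
def roller(s,lo=-.16,hi=.13):
    """axis x,z of the roller in ramp frame from colour-selected depth points"""
    from scipy.optimize import least_squares
    r=W2R(P,cloud(s).reshape(-1,3));c=s["pixels"].reshape(-1,3).astype(int)
    k=(c[:,0]>c[:,2]*1.9)&(c[:,0]>50)&(abs(r[:,1])<.062)&(r[:,0]>lo)&(r[:,0]<hi)
    q=r[k]
    if len(q)<20: return len(q),None
    g=lambda p:np.hypot(q[:,0]-p[0]-p[2]*q[:,1],q[:,2]-p[1])-.022
    return len(q),least_squares(g,[np.median(q[:,0]),np.median(q[:,2])-.012,0],loss='soft_l1',f_scale=.002).x.round(4)
def shot(env,tag):
    for n in("side","top"):
        s=env.snapshot(n);print(n,roller(s))
        u,v=proj(s,R2W(P,[[0,0,.03]]))[0];u0=int(u-110);v0=int(v-95)
        cv2.imwrite(f"pics/{n}{tag}.png",cv2.resize(s["pixels"][v0:v0+190,u0:u0+220,::-1],None,fx=3,fy=3,interpolation=cv2.INTER_CUBIC))
    S=env.sense();print(S["clock"],W2R(P,S["position"][None])[0].round(4),S["force"].round(2))
E
python3 - <<'E'
from plant import env
from h import *
d=pickle.load(open("d0.pkl","rb"))
for n in d: print(roller(d[n]))
print(env.line_to(tcp(-.186,.023),quat(-1),vel=.06,contact_N=10))
print(env.sense()["position"][2]-.173)
print(env.line_to(tcp(-.135,.023),quat(-1),vel=.025,contact_N=15))
shot(env,2)
E
```

```text
(1183, array([-0.1195,  0.0364,  0.3454]))
(908, array([-0.135 ,  0.0342,  0.0109]))
False
0.023289141721313772
False
side (479, array([-0.0361,  0.035 ,  1.2758]))
top (185, array([-0.1033,  0.0342,  0.0021]))
7.1667 [-0.135 -0.     0.196] [-0.33 -0.66  0.15]
```

View pics/side2.png

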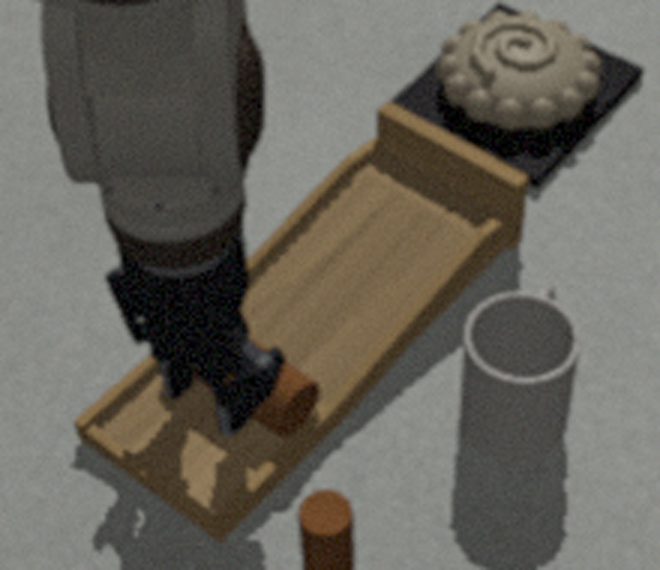

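```bash
python3 - <<'E'
from plant import env
from h import *
q=quat(-1)
print(env.line_to(tcp(-.117,.023),q,vel=.025,contact_N=15))
print(env.line_to(tcp(.005,.023+.122*.1584),q,vel=.03,contact_N=15))
shot(env,3)
E
```

```text
False
False
side (610, array([ 0.003 ,  0.0463, -0.6274]))
top (0, None)
12.4 [ 0.005  -0.      0.2153] [-0.39 -0.32  0.96]
```

View pics/side3.png

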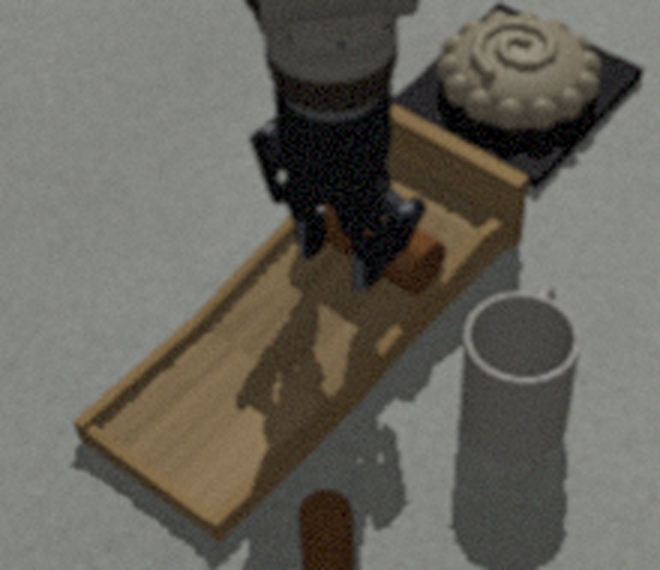

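View pics/top3.png

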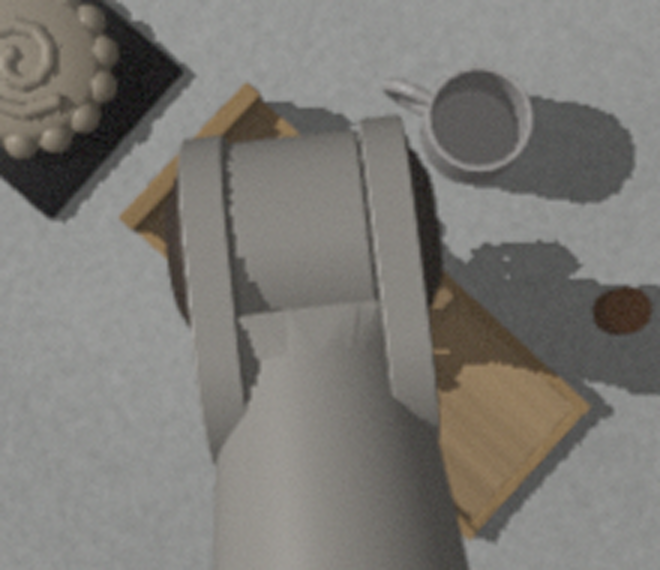

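```bash
python3 - <<'E'
from plant import env
from h import *
q=quat(-1)
print(env.line_to(tcp(.055,.023+.172*.1584),q,vel=.025,contact_N=15))
print(env.line_to(tcp(.069,.049),q,vel=.012,contact_N=4))
shot(env,4)
E
```

```text
False
False
side (523, array([ 0.0344,  0.0489, -0.9649]))
top (0, None)
16.0 [ 0.0689 -0.      0.222 ] [-0.2   0.19 -0.72]
```

View pics/side4.png

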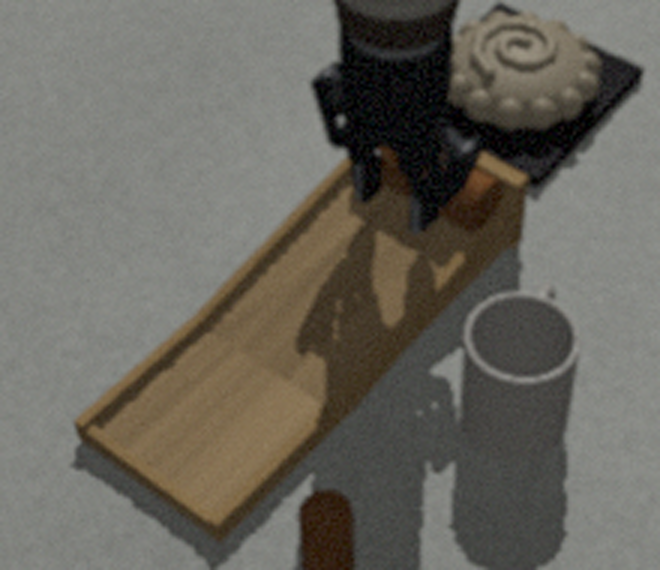

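```bash
python3 - <<'E'
from plant import env
from h import *
q=quat(-1)
print(env.line_to(tcp(.0745,.048),q,vel=.01,contact_N=3))
S=env.sense();p=W2R(P,S["position"][None])[0];print(p,S["force"])
env.wait(.3)
env.line_to(tcp(.03,.060),q,vel=.03)   # level/up-slope clearance
env.line_to(tcp(-.03,.17),q,vel=.1)
env.reach([.3,.35,.40],q)
shot(env,5)
E
```

```text
True
[7.42563649e-02 1.39259678e-04 2.20412591e-01] [-0.11723549  0.20777708  0.26594871]
side (841, array([ 0.0903,  0.0601, -0.4956]))
top (890, array([ 0.1064,  0.0593, -0.0018]))
24.5917 [0.046  0.3621 0.4   ] [ 0.66  0.56 -1.07]
```

View pics/side5.png

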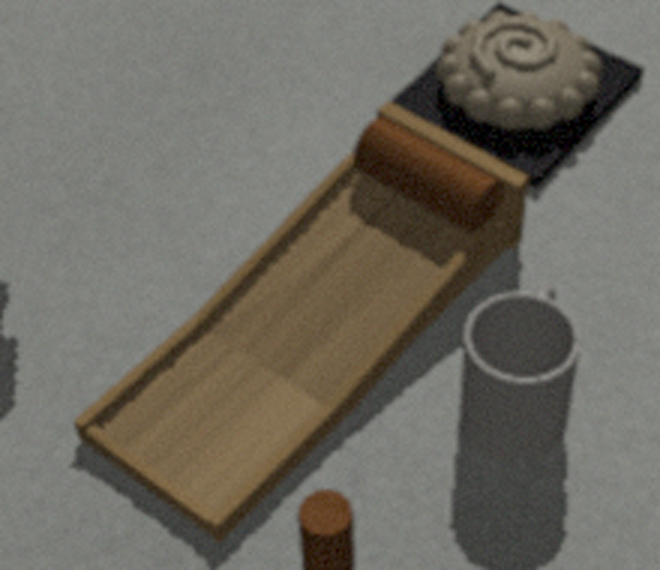

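View pics/top5.png

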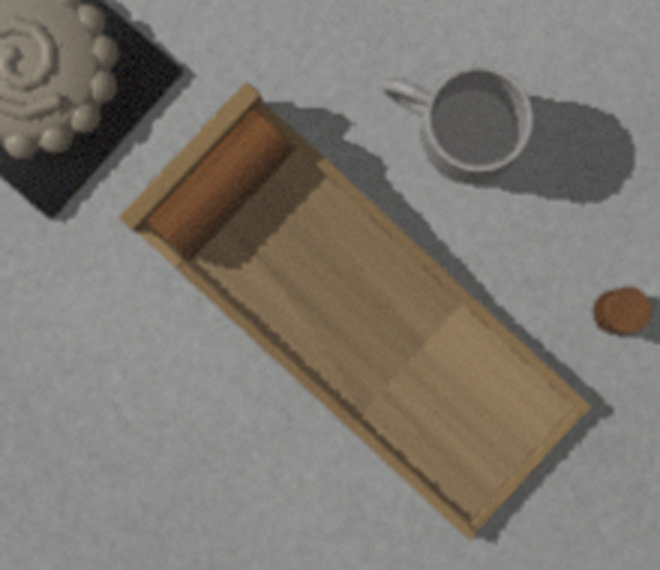

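The roller lies square in the rest against the stop: at crop (220,185) in the top view and (425,170) in the side view. The arm is clear, and the mug, spare and model have not moved.

```bash
python3 - <<'E'
from plant import env
from h import *
env.wait(.3)
s=env.snapshot("top");print(roller(s))
env.close_job();print(env.sense()["clock"])
E
```

```text
(893, array([ 0.1065,  0.0592, -0.0018]))
the job is handed in; nothing more can be done
the job is handed in; nothing more can be done
```

The wooden cylinder is parked against the top stop and stays there on its own. I handed the job in after about 25 s of the 48 s allowed. The system gives no verdict.

I pushed it with the sides of the half-open fingers, two contact points across the ramp. It went along the foot, up the slope and over the crest at a mean of 0.01 to 0.03 m/s. The push stopped on a light contact at the stop, and then I backed the fingers straight off.

**Final position:** the last top-camera measurement puts the cylinder's centre at ramp x = 106.5 mm and 59.2 mm above the desk, square to the ramp within 0.002 rad. Home is x = 105 mm and 59 mm high. A repeat measurement over 0.3 s later agreed to 0.1 mm, so it was at rest.

**Other objects:** the mug, small upright cylinder and clay model look unmoved in both views. I judged that by eye and did not measure them again. The arm was clear of everything.

**Checks that disagreed or were missing:**
- **Side camera:** its automatic fit of the cylinder was unusable from the start, because wood-coloured ramp pixels got into it. I relied on the top camera and on looking at the side pictures.
- **Middle of the push:** the arm hid the cylinder from the top camera, and the pushing force was too small to stand out from sensor noise. Contact there rests on the side pictures alone, which showed the cylinder right at the fingers.

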